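# Seat the toothed mixing pot on the bench mixer

### The arm

A 6-joint arm with a two-finger parallel gripper is mounted at the origin on a cart in front of the work surface, level with it; the furniture and walls round the work are solid. World frame = base frame: x ahead of the robot, y to its left, z up, the work surface at z = 0. Lengths are in m, angles in rad, forces in N, time in s.
With the tool pointing down it reaches from about 0.375 to 0.9 m from the base axis. Payload 3.1 kg.
Tool frame: the origin (TCP) lies where the fingers leave the gripper's body, on its centre line; the fingertips stand 73 mm ahead of it and the grasp point (between the pads) lies 54 mm ahead of it (manip.grasp_offset is the z of the grasp point in the tool frame, in m); z points along the fingers, y is the direction in which the jaws open and shut (so a half turn about z gives the same grasp; the last joint's range is limited). The gripper opens to 85 mm and grips with 20 to 120 N. Pads are 22 mm wide; open, the fingers measure 114 mm over their backs; the gripper's body (76 mm by 85 mm) begins 54 mm behind the grasp point. The pads swing forward as they close: fully open they stand 13 mm farther back than shut.
Start: joints at [-1.337, 0.527, 1.433, -0, 1.181, -0.178], TCP at [0.251, -0.572, 0.304] pointing down, gripper open.
Joint ranges: [-3.08, 3.08], [-0.75, 2.2], [0.22, 2.44], [-1.43, 4.57], [0, 2.65], [-2.85, 2.85]. Speed limits (rad/s): [2.79, 2.79, 3.14, 3.14, 3.14, 3.14].

### API

Orientations are given as [roll, pitch, yaw] about the fixed x, y, z axes, in that order (R = Rz(yaw) Ry(pitch) Rx(roll)).
In Python, from bench import manip gives the robot as it stands.
- The arm moves only by the tool servo_tool, never from a script. Its argument "steps" is a list of rows, each a list of 2 entries, a list of its own where there are three numbers: the shift along the tool's x, y, z in mm, then the turn, a rotation vector about the tool's x, y, z in degrees. In form: [[[tx, ty, tz], [ax, ay, az]], ...]. A call has 1 to 5 rows; each row is the pose to reach, as a shift and turn from the pose measured when the call began, along the tool's axes at that moment; what a row does not reach only later rows make up. A row lasts 1/8 s, in which the tool goes at most 62.5 mm and 10.7 degrees, less where a joint would pass 70% of its speed; a pose out of reach is approached as far as the arm can. A call with a gripper value outside its range is refused whole. "jaw" is the finger opening in mm, from 0 to 85.4, set as the call begins (left out, the last holds). The fingers move at their own pace and stop on an object; the grip force is fixed at half the most. Time passes only in rows, so rows that repeat a pose let the fingers close. It gives the time, the measured TCP pose, the force and the opening at its end, in the units of the state.
- manip.observe(): the state, without advancing time (a new reading comes with each control period).
- manip.camera(name): name is "scene" or "top"; returns a dict with "frame" (480x640x3 uint8, blue, green, red), "fx", "fy", "cx", "cy" (pixels), "dist" ([k1, k2, p1, p2, k3] as OpenCV has them; the pictures are not rectified), "R" (3x3) and "t" (3): a world point X has camera coordinates R X + t. Camera axes: x right, y down, z forward; pixel columns grow to the right and rows downward; lengths in m; the calibration is good to about 2 mm. A picture is of the moment at which its call begins. There is no depth.
- manip.sign_off(): hands the job in, once; it reports no verdict.
Trained networks look in a picture, given as the dict that the camera call returned (one of the last four; its "shot" number tells which), for a name from the list of things; names that differ only in an ending like _2 or _b are one class to them, and where a whole thing is asked for, a point or a joint stands for the part that bears it (a point fixed in the world has none). Each returns a list of dicts, best first, with "p" (0 to 1); they miss things now and then, are a little off and sometimes report something else, mostly with a low value. They report only what shows in the picture. A call takes as long as a camera call. They do not tell look-alikes from the thing itself.
- manip.spot_in(name, picture): "centre" ([column, row] in pixels, amid what is visible of it).
- manip.cut_out(name, picture): "region" (480x640 bool, what is visible of it) and "centre" ([column, row] in pixels, amid what is visible of it).
The state is a dict: "time": time; "joint_pos": joint angles; "qvel": joint speeds; "tau": joint torques, N m; "ee_pos": TCP position; "orientation": TCP orientation; "force": force on the tool from outside, world axes, zero at the start; "ft_torque": the same for the moment, N m; "opening": opening from 0.0 (shut) to 1.0 (fully open).
Only numpy, scipy, OpenCV 4.12 (cv2) and the standard library are available. Lean on these libraries where they do the work, as an engineer would, in place of code of your own. Each camera call takes 0.05 s, during which the arm holds its last target.

### The job

Fit the mixing pot that has four teeth round its foot onto the bench mixer: turn it so that its teeth go into the four gaps of the mixer's collar, and push it fully home, so that it stands upright with its underside on the floor of the collar. Then let go of it. Leave the pot with three teeth where it stands.

Things in the scene. Friction and masses are not known exactly. Their poses are not given: they have to be found in the camera images.
- pot_four_center (a point): Centre (on axis, 51 mm above underside) of the white lidded pot with FOUR teeth, 48 mm across, 0.25 kg. On its lid (top 68 mm above underside) a grey bar handle 40 long (pot x) x 14 wide (pot y) x 34 mm high, to 102 mm above underside. Teeth round the foot at pot +x, +y, -x, -y: 12 mm wide, 16 high, reaching 40 mm from the axis. z up; stands on the counter at any yaw.
- pot_three_center (a point): Centre (51 mm above underside) of the other pot, the same but with only THREE teeth (0, 120, 240 degrees from its x); it does not fit. Leave it alone. Either pot may stand left or right.
- socket (a point): Floor of the collar on its axis, 45 mm above the counter, on the fixed white mixer (140 x 130 x 45 mm, knob on its front, -x). Aluminium collar round it: 18 mm high, 102 mm across, 88 inside, open on top; four inner teeth 16 mm wide reach in to 28 mm from the axis, the gaps lie at +x, +y, -x, -y. Play in mesh: 4 mm sideways, 15 degrees; any quarter turn fits. z up.
- platen (a joint): Steel disc, 30 mm across, in the middle of the collar's floor: 0 = standing 8 mm up, 0.008 = pressed level with the floor. A meshed pot set down rests on it and must be pressed down 8 mm against about 8 N of friction until its underside meets the floor; the disc stays down.
Not all that is in view belongs to the job. Leave any blue look-alike of the part that bears pot_four_center alone.

How it is judged:
By the outcome, as a careful person would: the job done as asked, in the order asked, and still so for the second after the job is handed in, with the robot touching nothing.
It also fails if it takes over 38 s, if anything falls off the work surface, if the arm or the gripper's body presses on something with over 40 N, if the wrist force passes 120 N, or if a joint passes its speed limit or range.

## Working session

There is one attempt and no reset: what is moved stays moved. The work goes in short steps, Python scripts to look and compute and a tool call to move; the robot and the scene stay as the last step left them, time stands still between calls to the robot, and variables do not carry over. Pictures are saved under pics/ and viewed, and the job is handed in when it is done.

Besides the shell and the picture viewer there is one more tool, called after "Call:" as name(argument=value, ...) on one line, values as JSON. servo_tool: Moves the arm, as the interface text tells. Its arguments: {"type":"object","properties":{"steps":{"type":"array"},"jaw":{"type":"number"}},"required":["steps"]}

```bash
mkdir -p pics; ls
cat > h.py <<'E'
import numpy as np,cv2,pickle
from bench import manip
def cam(n,save=None):
    c=manip.camera(n)
    if save: cv2.imwrite('pics/'+save,c['frame'])
    return c
def K(c): return np.array([[c['fx'],0,c['cx']],[0,c['fy'],c['cy']],[0,0,1.]])
def proj(c,X):
    r,_=cv2.Rodrigues(np.array(c['R'],float))
    return cv2.projectPoints(np.array(X,float).reshape(-1,1,3),r,np.array(c['t'],float),K(c),np.array(c['dist'],float))[0].reshape(-1,2)
def ray(c,uv):
    p=cv2.undistortPoints(np.array(uv,float).reshape(-1,1,2),K(c),np.array(c['dist'],float)).reshape(2)
    R=np.array(c['R']);o=-R.T@np.array(c['t']);d=R.T@np.array([p[0],p[1],1]);return o,d/np.linalg.norm(d)
def tri(rs):
    A=np.zeros((3,3));b=np.zeros(3)
    for o,d in rs:
        P=np.eye(3)-np.outer(d,d);A+=P;b+=P@o
    X=np.linalg.solve(A,b);return X,[np.linalg.norm((np.eye(3)-np.outer(d,d))@(X-o)) for o,d in rs]
def atz(c,uv,z):
    o,d=ray(c,uv);return o+d*(z-o[2])/d[2]
E
python3 - <<'E'
from h import *
s=manip.observe();print(s, manip.grasp_offset)
for n in ['scene','top']:
    c=cam(n,n+'0.png');print(n,c['R'],c['t'],c['fx'])
    pickle.dump(c,open(n+'0.pkl','wb'))
    for k in ['pot_four_center','pot_three_center','socket','platen']:
        print(k,[(np.round(d['centre'],1),round(d['p'],2)) for d in manip.spot_in(k,c)])
E
```

```text
pics
{'time': 0.0, 'joint_pos': array([-1.33651792e+00,  5.28443459e-01,  1.43391507e+00, -3.69017833e-06,
        1.18138277e+00, -1.78494537e-01]), 'qvel': array([ 0.00173807,  0.00103336,  0.00030214, -0.00038176, -0.00011273,
       -0.00079668]), 'tau': array([-1.55238959e-03, -4.42355597e+01, -1.78021109e+01, -3.02099070e-04,
        8.68811767e-03, -3.37561424e-06]), 'ee_pos': array([ 0.25061575, -0.57193743,  0.30294334]), 'orientation': array([-3.13947754e+00, -3.78130656e-04,  4.12773948e-01]), 'force': array([-0.12025935,  1.29998732,  0.35935731]), 'ft_torque': array([-0.01454066,  0.04488068,  0.01479604]), 'opening': 1.0001284247666504} 0.0539
scene [[ 0.88829338 -0.45885765  0.01960937]
 [-0.20594651 -0.43612393 -0.8760034 ]
 [ 0.41051297  0.77410954 -0.48190614]] [-0.45453937  0.15869334  1.04426533] 564.3899802204961
pot_four_center [(array([323.5, 244.9]), 0.58)]
pot_three_center [(array([360.7, 338.9]), 0.47)]
socket [(array([303.5, 209.3]), 0.72)]
platen [(array([307.9, 200.9]), 0.51)]
top [[-0.01866385 -0.99980512 -0.00643304]
 [-0.98988658  0.01938291 -0.14053068]
 [ 0.14062798  0.00374514 -0.99005543]] [0.01276049 0.50389401 1.08519702] 622.8645104465637
pot_four_center [(array([386., 243.]), 0.84), (array([314.5, 231.2]), 0.8)]
pot_three_center [(array([461. , 261.3]), 0.9)]
socket [(array([199.7, 207.2]), 0.65)]
platen [(array([201.3, 201.6]), 0.61)]
```

View pics/scene0.png

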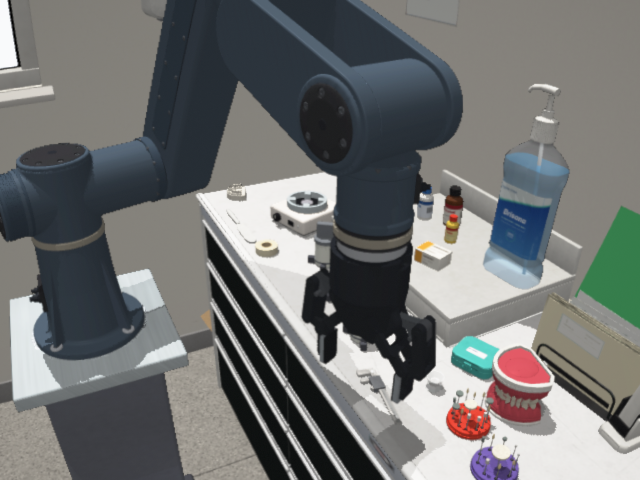

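View pics/top0.png

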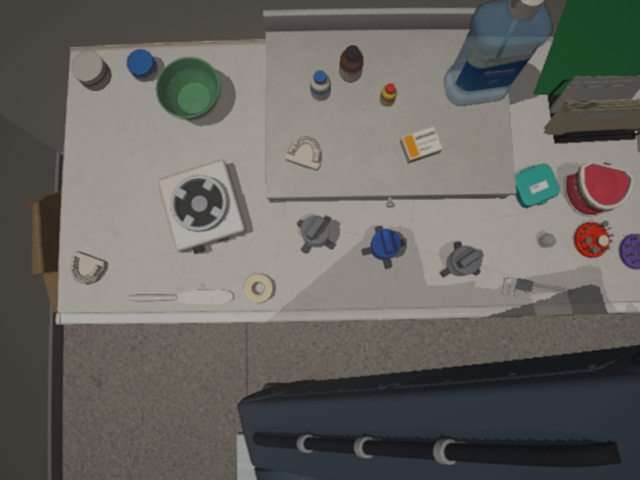

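The top view shows a grey pot at (317,231), a blue look-alike at (386,244), a grey pot at (463,261), and the mixer collar at (200,203). In the scene view the arm hides the pots. I'll enlarge the top view to count the teeth.

Run:
```python
from h import *
im=cv2.imread('pics/top0.png')
a=im[195:300,280:500]; cv2.imwrite('pics/crop0.png',cv2.resize(a,None,fx=3.6,fy=3.6,interpolation=cv2.INTER_CUBIC))
a=im[155:260,150:255]; cv2.imwrite('pics/crop1.png',cv2.resize(a,None,fx=5.5,fy=5.5,interpolation=cv2.INTER_CUBIC))
```

```text
(no output)
```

View pics/crop0.png

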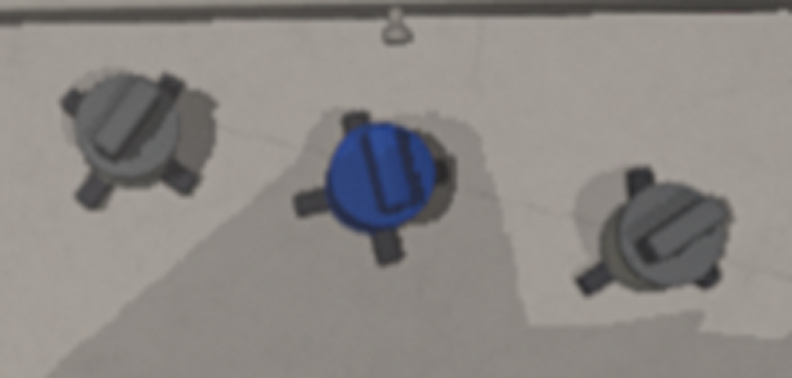

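View pics/crop1.png

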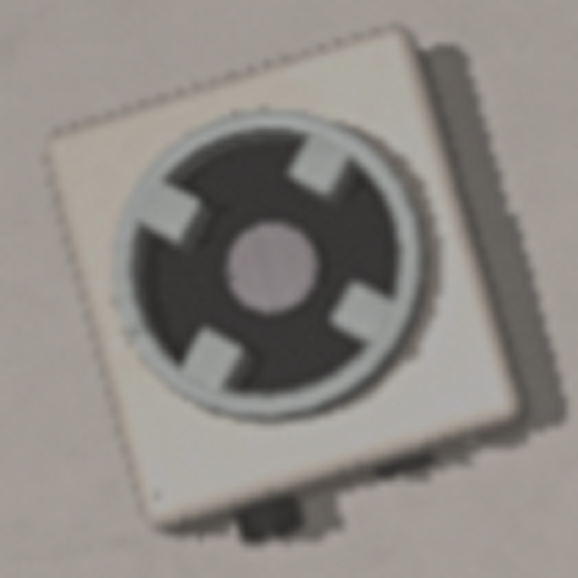

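The left grey pot (317,231) has four teeth, at crop points (71,100), (172,83), (184,180) and (95,193). The right one (463,261) has three, and the middle one is the blue look-alike. So the target is the left pot. Next I'll measure from the top view.

```bash
cat > m.py <<'E'
from h import *
c=pickle.load(open('top0.pkl','rb'))
f=lambda x,y:(280+(x+.5)/3.6-.5,195+(y+.5)/3.6-.5)
g=lambda x,y:(150+(x+.5)/5.5-.5,155+(y+.5)/5.5-.5)
T=[atz(c,f(*p),0.016) for p in [(71,101),(172,82),(186,182),(92,197)]]
print('teeth',np.round(T,4),'mid',np.mean(T,0)); 
print('opp',(T[0]+T[2])/2,(T[1]+T[3])/2,[np.degrees(np.arctan2(*(a-b)[[1,0]])) for a,b in [(T[0],T[2]),(T[1],T[3])]], np.linalg.norm(T[0]-T[2]),np.linalg.norm(T[1]-T[3]))
print('lid',atz(c,f(130,130),.068))
for n,p in [('three',(665,237)),('blue',(381,178))]: print(n,atz(c,f(*p),.068))
Ti=[atz(c,g(*p),0.063) for p in [(322,155),(172,212),(215,355),(362,312)]]
print('collar teeth',np.round(Ti,4),np.mean(Ti,0))
a=(Ti[0]-Ti[2]);b=(Ti[1]-Ti[3]);print([np.degrees(np.arctan2(v[1],v[0])) for v in (a,b)])
print('platen',atz(c,g(272,267),.053),'rim',atz(c,g(273,264),.063))
E
python3 m.py
```

```text
teeth [[ 0.5288  0.0383  0.016 ]
 [ 0.5376 -0.0135  0.016 ]
 [ 0.486  -0.0195  0.016 ]
 [ 0.4793  0.0283  0.016 ]] mid [0.50794372 0.00840358 0.016     ]
opp [0.50742559 0.00937985 0.016     ] [0.50846186 0.0074273  0.016     ] [np.float64(53.48218101804591), np.float64(-35.61927341824728)] 0.07186919945986148 0.0717295966515932
lid [0.50558194 0.00799214 0.068     ]
three [ 0.44807249 -0.25054178  0.068     ]
blue [ 0.47969903 -0.1131841   0.068     ]
collar teeth [[0.5968 0.1988 0.063 ]
 [0.579  0.2478 0.063 ]
 [0.5316 0.233  0.063 ]
 [0.5446 0.1853 0.063 ]] [0.56300157 0.21621277 0.063     ]
[np.float64(-27.734400376076604), np.float64(61.20757266428228)]
platen [0.56204067 0.21672749 0.053     ] rim [0.56104758 0.21441743 0.063     ]
```

```bash
cat > go.py <<'E'
from h import *
from scipy.spatial.transform import Rotation as Ro
def go(pos,yaw,pr=True):
    s=manip.observe();R0=Ro.from_euler('xyz',s['orientation']);Rt=Ro.from_euler('xyz',[np.pi,0,np.radians(yaw)])
    t=R0.inv().apply(np.array(pos)-s['ee_pos'])*1000;r=(R0.inv()*Rt).as_rotvec(degrees=True)
    print('at',np.round(s['ee_pos'],4),np.round(np.degrees(s['orientation']),2),'F',np.round(s['force'],1),'op',round(s['opening'],3),'t',s['time'])
    print('shift',np.round(t,1),'turn',np.round(r,2))
if __name__=='__main__':
    import sys;a=[float(x) for x in sys.argv[1:]];go(a[:3],a[3])
E
python3 go.py 0.507 0.008 0.30 -35.6
```

```text
at [ 0.2508 -0.5724  0.3038] [-179.99   -0.     23.65] F [0.6 0.9 1. ] op 0.999 t 0.5
shift [ 467.6 -428.9    3.9] turn [-1.000e-02  0.000e+00  5.925e+01]
```

Call:
servo_tool(steps=[[[94,-86,0],[0,0,10]],[[187,-172,0],[0,0,20]],[[281,-257,0],[0,0,30]],[[374,-343,0],[0,0,40]],[[468,-429,0],[0,0,50]]], jaw=85)

```text
time: 1.12
ee_pos: [0.3763, -0.2883, 0.3042]
orientation: [3.141, -0.001, -0.456]
force: [1.3, 0.3, -0.7]
opening: 0.993
```

```bash
python3 go.py 0.507 0.008 0.30 -35.6
```

```text
at [ 0.3763 -0.2883  0.3042] [ 1.7999e+02 -5.0000e-02 -2.6150e+01] F [ 1.3  0.3 -0.7] op 0.993 t 1.125
shift [ -13.3 -323.6    4.2] turn [ 0.   -0.05  9.45]
```

Call:
servo_tool(steps=[[[-3,-65,0],[0,0,4]],[[-6,-130,0],[0,0,9.5]],[[-9,-195,0],[0,0,9.5]],[[-11,-260,0],[0,0,9.5]],[[-13,-323,0],[0,0,9.5]]])

```text
time: 1.75
ee_pos: [0.5026, -0.0022, 0.3046]
orientation: [-3.141, -0.002, -0.622]
force: [0.2, 0.6, 0.8]
opening: 0.993
```

```bash
python3 - <<'E'
from h import *
for n in ['scene','top']:
    c=cam(n,n+'1.png');pickle.dump(c,open(n+'1.pkl','wb'))
    print(n,proj(c,[[.507,.008,.051],[.507,.008,0],[.562,.2165,.063]]))
    for k in ['pot_four_center','socket']:
        print(k,[(np.round(d['centre'],1),round(d['p'],2)) for d in manip.spot_in(k,c)])
E
python3 go.py 0.507 0.008 0.30 -35.6
python3 - <<'E'
import cv2
im=cv2.imread('pics/scene1.png')[170:270,255:415]
cv2.imwrite('pics/crop2.png',cv2.resize(im,None,fx=5,fy=5,interpolation=cv2.INTER_CUBIC))
E
```

```text
scene [[323.85884871 243.99052841]
 [323.47236556 263.96449416]
 [305.66062624 198.61392212]]
pot_four_center [(array([324.6, 247.6]), 0.88), (array([341.8, 279.6]), 0.72)]
socket [(array([305.7, 211. ]), 0.83)]
top [[315.83719925 231.35758178]
 [316.13752309 235.34019655]
 [198.07485049 202.09109657]]
pot_four_center [(array([317.1, 236.3]), 0.86), (array([385.4, 243.7]), 0.62)]
socket [(array([200.5, 203.9]), 0.97)]
at [ 0.5014 -0.0049  0.3041] [ 1.7997e+02 -4.0000e-02 -3.5680e+01] F [0.3 0.3 0.2] op 0.995 t 2.05
shift [ -3.  -13.7   4.1] turn [ 0.03 -0.04 -0.08]
```

View pics/scene1.png

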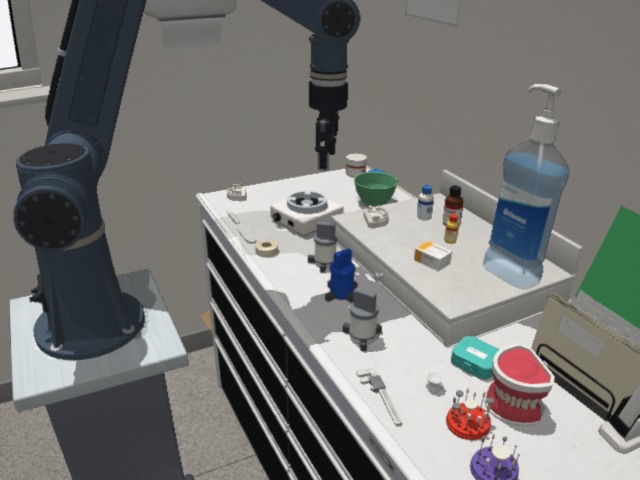

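View pics/crop2.png

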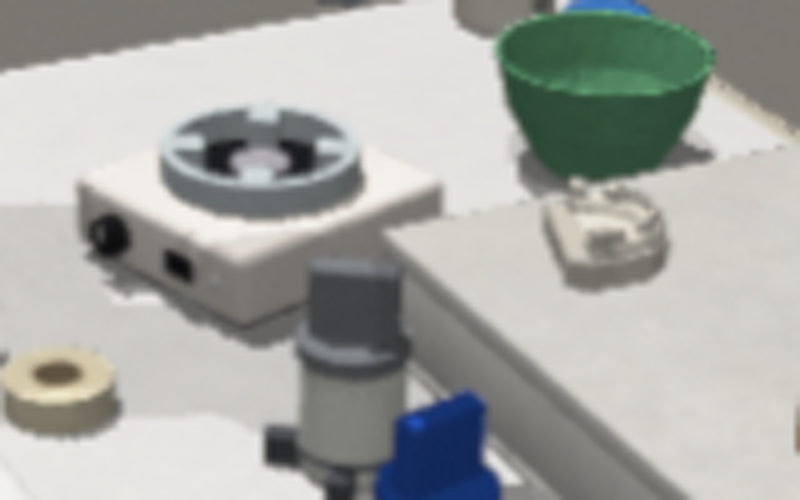

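The scene view is now clear. The target pot is at about (324,247), with its handle top at (326,223), the collar at (307,200), and the blue look-alike at (342,275). I'll triangulate and overlay the models to check.

```bash
cat > ov.py <<'E'
from h import *
def circ(cx,cy,z,r,n=72):
    a=np.linspace(0,2*np.pi,n);return np.c_[cx+r*np.cos(a),cy+r*np.sin(a),0*a+z]
def loc(P,x,y,z,yaw):
    P=np.array(P,float);a=np.radians(yaw);c,s=np.cos(a),np.sin(a)
    return np.c_[x+c*P[:,0]-s*P[:,1],y+s*P[:,0]+c*P[:,1],z+P[:,2]]
def box(x0,x1,y0,y1,z):return [[x0,y0,z],[x1,y0,z],[x1,y1,z],[x0,y1,z],[x0,y0,z]]
def pot(x,y,z,yaw):
    L=[circ(x,y,z+.068,.024),loc(box(-.02,.02,-.007,.007,.102),x,y,z,yaw)]
    for k in range(4): L.append(loc(box(.024,.04,-.006,.006,.016),x,y,z,yaw+90*k))
    return L
def collar(x,y,yaw):
    L=[circ(x,y,.063,.051),circ(x,y,.063,.044),circ(x,y,.053,.015)]
    for k in range(4): L.append(loc(box(.028,.044,-.008,.008,.063),x,y,0,yaw+45+90*k))
    return L
def draw(c,items,roi,f,name):
    x0,x1,y0,y1=roi
    im=cv2.resize(c['frame'][y0:y1,x0:x1],None,fx=f,fy=f,interpolation=cv2.INTER_CUBIC)
    for L,col in items:
        for P in L:
            q=(proj(c,P)-[x0,y0]+.5)*f-.5
            cv2.polylines(im,[np.round(q).astype(np.int32)],False,col,1,cv2.LINE_AA)
    cv2.imwrite('pics/'+name,im);return im
E
cat > o1.py <<'E'
from ov import *
import sys
n=sys.argv[1];p=[float(v) for v in sys.argv[2:8]]
s=pickle.load(open('scene1.pkl','rb'));t=pickle.load(open('top0.pkl','rb'))
I=[(pot(p[0],p[1],0,p[2]),(0,0,255)),(collar(*p[3:6]),(0,200,0))]
a=draw(s,I,(265,365,180,280),4,'x.png');b=draw(t,I,(150,250,155,255),4,'x.png')
b2=draw(t,I,(280,355,195,270),4,'x.png')
out=np.zeros((800,800,3),np.uint8)
out[:400,:400]=a;out[:400,400:]=b;out[400:700,:300]=b2
I=I[:1]
cv2.imwrite('pics/'+n,out[:700][:600] if 0 else cv2.resize(out[:700],(686,600)))
E
python3 o1.py ov1.png .507 .008 -35.6 .562 .2165 17
python3 - <<'E'
from h import *
s=pickle.load(open('scene1.pkl','rb'));t=pickle.load(open('top0.pkl','rb'))
f=lambda x,y:(280+(x+.5)/3.6-.5,195+(y+.5)/3.6-.5)
h=lambda x,y:(255+(x+.5)/5-.5,170+(y+.5)/5-.5)
g=lambda x,y:(150+(x+.5)/5.5-.5,155+(y+.5)/5.5-.5)
print('handletop',tri([ray(s,h(356,264)),ray(t,f(128,116))]))
print('rim',tri([ray(s,h(260,151)),ray(t,g(273,264))]))
print('platen',tri([ray(s,h(260,161)),ray(t,g(272,267))]))
E
```

```text
handletop (array([0.50864087, 0.00782085, 0.10339744]), [np.float64(0.0017439516903861904), np.float64(0.0017439516903860598)])
rim (array([0.56255607, 0.2145773 , 0.06029937]), [np.float64(0.0010375695233314686), np.float64(0.0010375695233312936)])
platen (array([0.5630252 , 0.21605656, 0.05404425]), [np.float64(0.0012699890858841303), np.float64(0.001269989085884044)])
```

View pics/ov1.png

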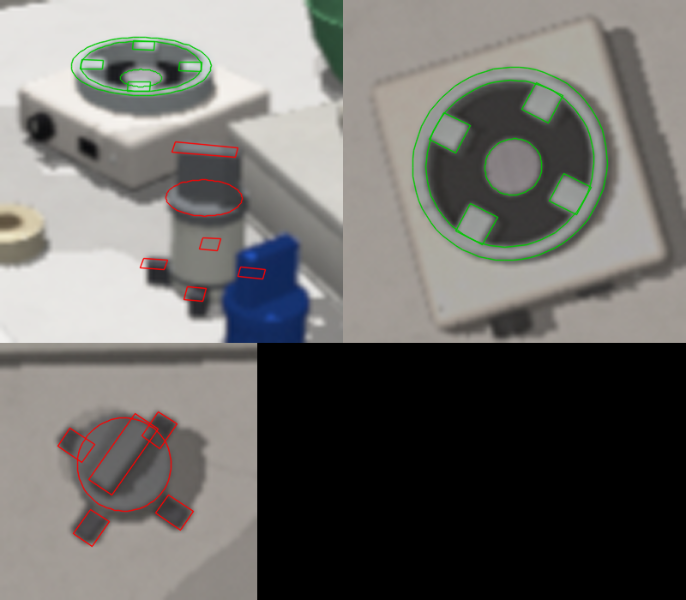

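Heights agree with the text: handle top 103 mm (102), rim 60 mm (63) and platen 54 mm (53). The pot is at about (0.507, 0.008) with its handle at −35.6°. The collar is at (0.562, 0.216) with gaps at about 17°.

```bash
python3 go.py 0.507 0.008 0.20 -35.6
```

```text
at [ 0.5014 -0.0049  0.3041] [ 1.7997e+02 -4.0000e-02 -3.5680e+01] F [0.3 0.3 0.2] op 0.995 t 2.05
shift [ -3.1 -13.8 104.1] turn [ 0.03 -0.04 -0.08]
```

Call:
servo_tool(steps=[[[-3,-14,35],[0,0,0]],[[-3,-14,70],[0,0,0]],[[-3,-14,104],[0,0,0]],[[-3,-14,104],[0,0,0]]], jaw=50)

```text
time: 2.55
ee_pos: [0.5054, 0.0066, 0.1983]
orientation: [3.138, 0.005, -0.626]
force: [0.5, 0.3, 0.2]
opening: 0.588
```

```bash
python3 go.py 0.507 0.008 0.146 -35.6
python3 - <<'E'
from ov import *
c=cam('scene');draw(c,[],(255,395,170,275),5.5,'s2.png')
E
```

```text
at [0.5054 0.0066 0.1983] [179.81   0.28 -35.86] F [0.5 0.3 0.2] op 0.588 t 2.55
shift [ 0.7 -2.3 52.2] turn [ 0.19  0.28 -0.26]
```

View pics/s2.png

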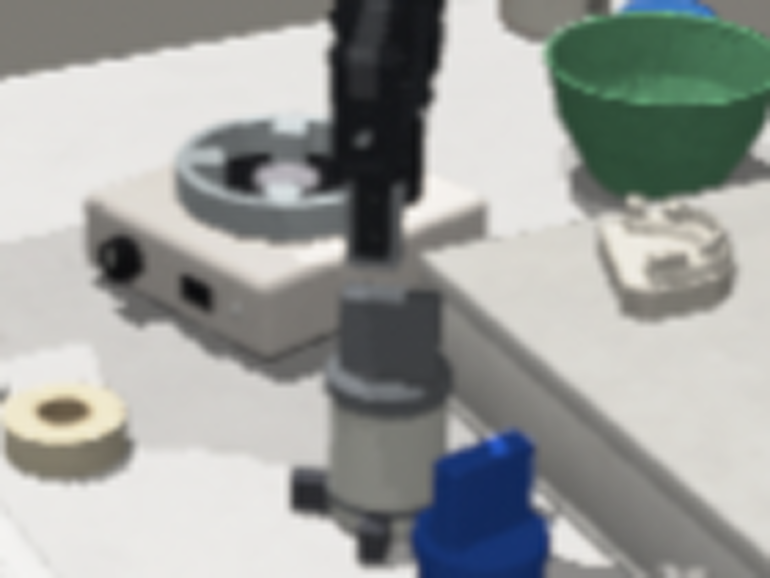

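The near finger shows about 13 px left of the handle centre. That matches the 8° parallax, so it's aligned. Descend and grip.

Call:
servo_tool(steps=[[[1,-2,30],[0,0,0]],[[1,-2,52],[0,0,0]],[[1,-2,52],[0,0,0]],[[1,-2,52],[0,0,0]]])

```text
time: 3.1
ee_pos: [0.5094, 0.007, 0.1493]
orientation: [3.141, -0.001, -0.626]
force: [-0.1, -0.0, 0.1]
opening: 0.582
```

```bash
python3 go.py 0.507 0.008 0.146 -35.6
```

```text
at [0.5094 0.007  0.1493] [ 1.7997e+02 -7.0000e-02 -3.5880e+01] F [-0.1 -0.   0.1] op 0.582 t 3.1
shift [-2.5  0.6  3.3] turn [ 0.03 -0.07 -0.28]
```

Call:
servo_tool(steps=[[[0,0,0],[0,0,0]],[[0,0,0],[0,0,0]],[[0,0,0],[0,0,0]],[[0,0,0],[0,0,0]],[[0,0,0],[0,0,0]]], jaw=0)

```text
time: 3.72
ee_pos: [0.5102, 0.0071, 0.1501]
orientation: [-3.141, -0.003, -0.626]
force: [-0.1, 0.9, 6.6]
opening: 0.149
```

```bash
python3 go.py 0.507 0.008 0.26 -35.6
python3 - <<'E'
from ov import *
c=cam('scene');draw(c,[],(255,395,170,275),5.5,'s3.png')
E
```

```text
at [0.5102 0.0071 0.1501] [-179.97   -0.18  -35.87] F [-0.1  0.9  6.6] op 0.149 t 3.725
shift [  -2.8    1.  -109.9] turn [-0.03 -0.18 -0.27]
```

View pics/s3.png

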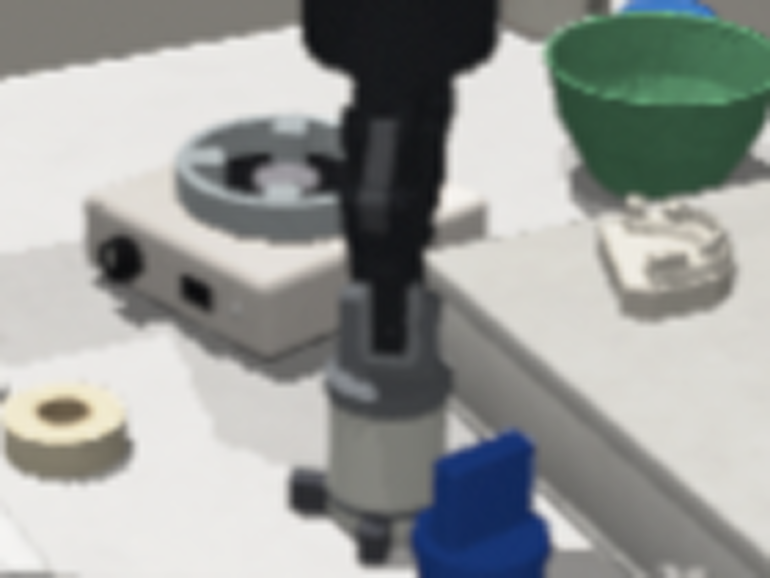

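Opening 0.149 (about 13–14 mm) with the finger centred on the handle, so it's gripped. Lift.

Call:
servo_tool(steps=[[[0,0,-22],[0,0,0]],[[0,0,-55],[0,0,0]],[[0,0,-85],[0,0,0]],[[0,0,-110],[0,0,0]],[[0,0,-110],[0,0,0]]])

```text
time: 4.4
ee_pos: [0.5104, 0.0072, 0.2613]
orientation: [-3.14, -0.006, -0.626]
force: [-0.9, 0.9, -2.4]
opening: 0.154
```

```bash
python3 go.py 0.562 0.216 0.26 17
```

```text
at [0.5104 0.0072 0.2613] [-179.9    -0.36  -35.85] F [-0.9  0.9 -2.4] op 0.154 t 4.4
shift [ -80.5 -199.5    1.1] turn [  0.07  -0.38 -52.85]
```

Call:
servo_tool(steps=[[[-16,-40,1],[0,0,-10]],[[-32,-80,1],[0,0,-20]],[[-48,-120,1],[0,0,-30]],[[-64,-160,1],[0,0,-40]],[[-80,-199,1],[0,0,-50]]])

```text
time: 5.03
ee_pos: [0.5613, 0.2165, 0.2577]
orientation: [3.138, -0.001, 0.253]
force: [-0.1, -1.1, -3.3]
opening: 0.151
```

```bash
python3 go.py 0.562 0.216 0.26 17
```

```text
at [0.5613 0.2165 0.2577] [ 1.7979e+02 -8.0000e-02  1.4480e+01] F [-0.1 -1.1 -3.3] op 0.151 t 5.025
shift [ 0.5  0.7 -2.3] turn [ 0.21 -0.07 -2.52]
```

Call:
servo_tool(steps=[[[0,0,0],[0,0,-2.5]],[[0,0,0],[0,0,-2.5]]])

```text
time: 5.28
ee_pos: [0.56, 0.2169, 0.2552]
orientation: [3.138, 0.004, 0.297]
force: [-0.4, -0.1, -1.7]
opening: 0.153
```

```bash
python3 go.py 0.562 0.216 0.26 17
python3 - <<'E'
from ov import *
s=manip.observe();x,y,z=s['ee_pos'];yaw=np.degrees(s['orientation'][2])
for n in ['scene','top']:
    c=cam(n,n+'3.png');pickle.dump(c,open(n+'3.pkl','wb'))
P=[(pot(x,y,z-.150,yaw),(0,0,255)),(collar(.562,.216,17),(0,200,0))]
s=pickle.load(open('scene3.pkl','rb'));t=pickle.load(open('top3.pkl','rb'))
a=draw(s,P,(265,365,120,240),5,'x.png');b=draw(t,P,(140,240,145,265),5,'x.png')
a0=draw(s,[],(265,365,120,240),5,'x.png')
cv2.imwrite('pics/o3.png',cv2.resize(np.hstack([a,b]),(800,480)))
E
```

```text
at [0.56   0.2169 0.2552] [179.81   0.21  17.02] F [-0.4 -0.1 -1.7] op 0.153 t 5.275
shift [ 1.6  1.4 -4.8] turn [0.19 0.21 0.02]
```

View pics/o3.png

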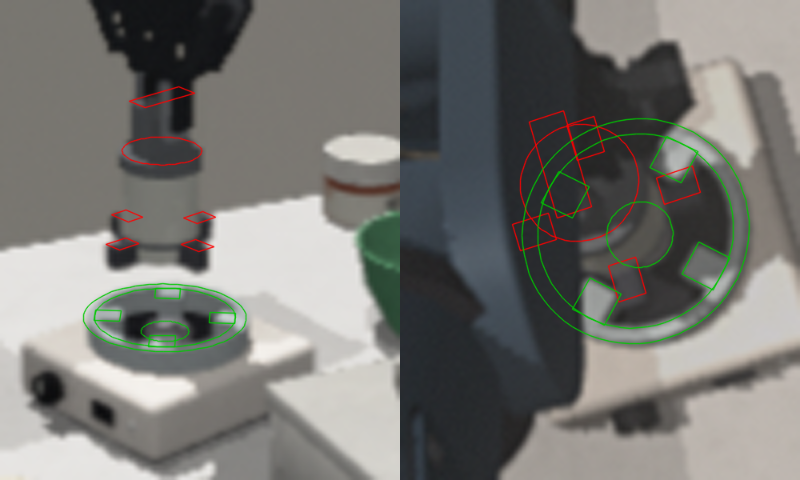

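Run:
```python
from ov import *
s=pickle.load(open('scene3.pkl','rb'));t=pickle.load(open('top3.pkl','rb'))
b=draw(t,[],(170,240,165,245),6.8,'x.png');b=cv2.convertScaleAbs(b,alpha=2,beta=10)
a=draw(s,[],(275,335,140,220),6.8,'x.png')
cv2.imwrite('pics/o4.png',np.hstack([a,b[:544]]) if a.shape[0]==b.shape[0] else b)
```

```text
(no output)
```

View pics/o4.png

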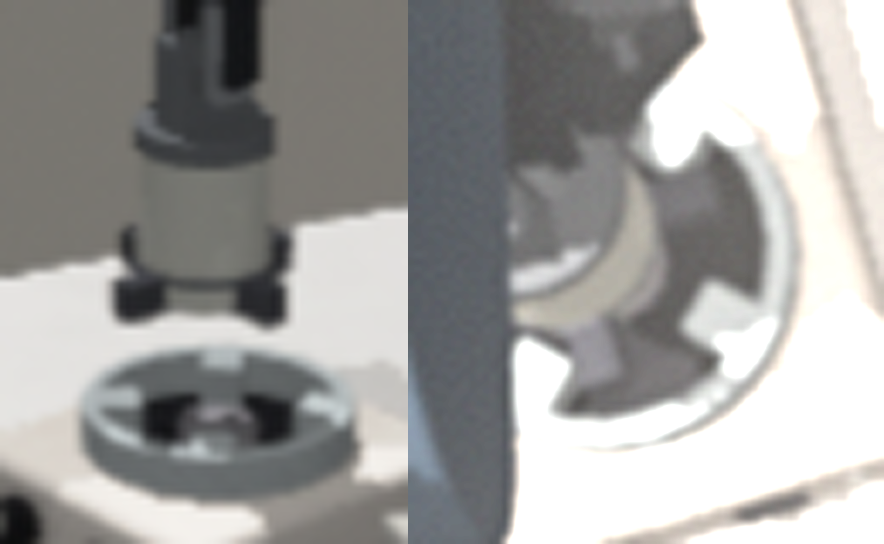

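Run:
```python
from h import *
t=pickle.load(open('top3.pkl','rb'));x,y,yaw=.560,.2169,17.0
for uv in [(215.1,192.9),(197.9,221.6)]:
    p=atz(t,uv,.121);d=p[:2]-[x,y];print(p,np.linalg.norm(d),np.degrees(np.arctan2(d[1],d[0])))
a=np.radians(yaw)
for k in (180,270):
    print(.04*np.cos(a+np.radians(k))+x,.04*np.sin(a+np.radians(k))+y)
```

```text
[0.56558244 0.17603472 0.121     ] 0.041244816314156156 -82.22120980496948
[0.51715419 0.20478751 0.121     ] 0.04452499903778797 -164.21442590335144
0.5217478097614786 0.20520513181109054
0.5716948681889096 0.1786478097614786
```

```bash
python3 go.py 0.5655 0.2176 0.225 17.5
```

```text
at [0.5606 0.216  0.2562] [1.798e+02 1.000e-01 1.692e+01] F [ 0.9 -0.5 -2.2] op 0.148 t 5.375
shift [ 5.2 -0.2 31.2] turn [ 0.2   0.1  -0.58]
```

Call:
servo_tool(steps=[[[5,0,16],[0,0,-0.5]],[[5,0,31],[0,0,-0.5]],[[5,0,31],[0,0,-0.5]],[[5,0,31],[0,0,-0.5]]])

```text
time: 5.88
ee_pos: [0.5654, 0.2172, 0.2249]
orientation: [3.138, 0.002, 0.304]
force: [0.7, 1.0, -1.4]
opening: 0.146
```

```bash
python3 go.py 0.5655 0.2176 0.225 17.5
python3 - <<'E'
from ov import *
for n in ['scene','top']:
    c=cam(n,n+'5.png');pickle.dump(c,open(n+'5.pkl','wb'))
s=pickle.load(open('scene5.pkl','rb'));t=pickle.load(open('top5.pkl','rb'))
b=draw(t,[],(170,230,165,245),6.8,'x.png');b=cv2.convertScaleAbs(b,alpha=1.6,beta=5)
a=draw(s,[],(275,331,150,230),6.8,'x.png')
cv2.imwrite('pics/o5.png',np.hstack([a,b]))
E
```

```text
at [0.5654 0.2172 0.2249] [1.798e+02 1.300e-01 1.740e+01] F [ 0.7  1.  -1.4] op 0.146 t 5.875
shift [ 0.2 -0.3 -0.1] turn [ 0.2   0.13 -0.1 ]
```

View pics/o5.png

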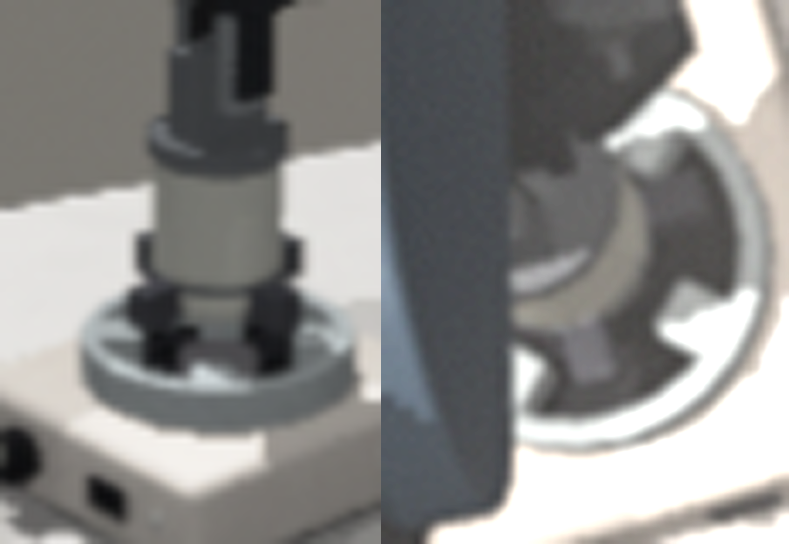

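Run:
```python
from h import *
t=pickle.load(open('top5.pkl','rb'))
P=[]
for uv in [(588,380),(693,190)]:
    uv=(170+(uv[0]-381)/6.8,165+uv[1]/6.8);P.append(atz(t,uv,.091)[:2])
P=np.array(P);d=P[1]-P[0];print(P,np.linalg.norm(d))
u=d/np.linalg.norm(d);n=np.array([-u[1],u[0]]); m=P.mean(0)+n*.0283;print('centre',m,'yaw',np.degrees(np.arctan2(d[1],d[0]))+45)
```

```text
[[0.52331731 0.20639821]
 [0.57189686 0.17985317]] 0.05535893282753827
centre [0.56117716 0.21796001] yaw 16.346742247464437
```

The pot measures (0.561, 0.218) at 16.3°, against the collar at (0.562, 0.216) and 17°. That's within the play, so I'll lower it.

Call:
servo_tool(steps=[[[0,1,6],[0,0,0]],[[0,1,12],[0,0,0]],[[0,1,17],[0,0,0]],[[0,1,20],[0,0,0]],[[0,1,20],[0,0,0]]])

```text
time: 6.6
ee_pos: [0.5658, 0.2163, 0.2052]
orientation: [3.138, 0.002, 0.304]
force: [-0.2, -0.3, -2.1]
opening: 0.145
```

```bash
python3 go.py 0.5655 0.2165 0.195 17.5
python3 - <<'E'
from ov import *
c=cam('scene');a=draw(c,[],(275,331,150,230),6.8,'o6.png')
E
```

```text
at [0.5658 0.2163 0.2052] [1.798e+02 9.000e-02 1.741e+01] F [-0.2 -0.3 -2.1] op 0.145 t 6.6
shift [-0.2 -0.3 10.2] turn [ 0.2   0.09 -0.09]
```

View pics/o6.png

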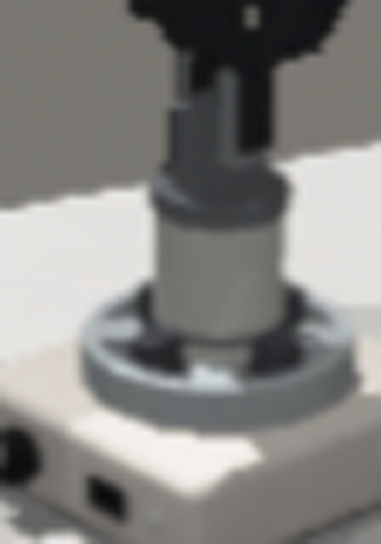

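Underside is at about 0.055, below the rim with no contact force, so the teeth are in the gaps. Now I'll press it down.

Call:
servo_tool(steps=[[[0,0,3],[0,0,0]],[[0,0,6],[0,0,0]],[[0,0,8],[0,0,0]],[[0,0,10],[0,0,0]],[[0,0,10],[0,0,0]]])

```text
time: 7.28
ee_pos: [0.5664, 0.2165, 0.1966]
orientation: [3.138, -0.001, 0.304]
force: [-1.2, -0.6, 6.0]
opening: 0.148
```

```bash
python3 go.py 0.5655 0.2165 0.193 17.5
```

```text
at [0.5664 0.2165 0.1966] [ 1.7978e+02 -4.0000e-02  1.7420e+01] F [-1.2 -0.6  6. ] op 0.148 t 7.275
shift [-0.9 -0.3  3.6] turn [ 0.22 -0.04 -0.08]
```

Call:
servo_tool(steps=[[[0,0,2],[0,0,0]],[[0,0,3],[0,0,0]],[[0,0,4],[0,0,0]],[[0,0,4],[0,0,0]]])

```text
time: 7.78
ee_pos: [0.5663, 0.2166, 0.1951]
orientation: [3.138, -0.001, 0.304]
force: [-3.6, -0.9, 13.2]
opening: 0.153
```

```bash
python3 go.py 0.5655 0.2165 0.193 17.5
```

```text
at [0.5663 0.2166 0.1951] [ 1.7977e+02 -8.0000e-02  1.7440e+01] F [-3.6 -0.9 13.2] op 0.153 t 7.775
shift [-0.8 -0.2  2.1] turn [ 0.23 -0.08 -0.06]
```

Call:
servo_tool(steps=[[[0,0,3],[0,0,0]],[[0,0,5],[0,0,0]],[[0,0,6],[0,0,0]],[[0,0,6],[0,0,0]]])

```text
time: 8.28
ee_pos: [0.5661, 0.2166, 0.1949]
orientation: [3.137, -0.003, 0.305]
force: [-9.5, -3.1, 31.1]
opening: 0.15
```

```bash
python3 go.py 0.5655 0.2165 0.193 17.5;python3 - <<'E'
from ov import *
c=cam('scene');a=draw(c,[],(275,331,150,230),6.8,'o7.png')
E
```

```text
at [0.5661 0.2166 0.1949] [179.73  -0.18  17.46] F [-9.5 -3.1 31.1] op 0.15 t 8.275
shift [-0.7 -0.1  1.9] turn [ 0.27 -0.18 -0.04]
```

View pics/o7.png

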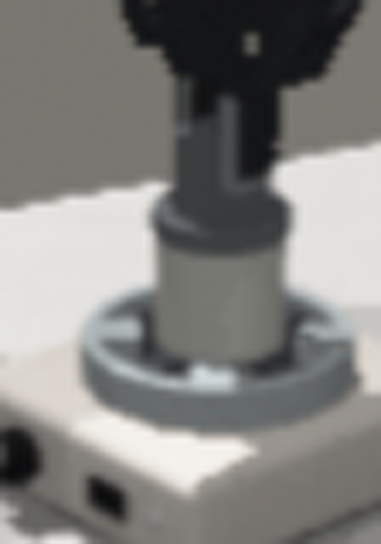

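It stopped firmly at TCP z 0.1949, which is the grasp height 0.150 plus the 0.045 floor, with 31 N of force. The pot is home. Release and retreat.

Call:
servo_tool(steps=[[[0,0,0],[0,0,0]],[[0,0,0],[0,0,0]],[[0,0,0],[0,0,0]],[[0,0,0],[0,0,0]],[[0,0,0],[0,0,0]]], jaw=45)

```text
time: 8.95
ee_pos: [0.566, 0.2165, 0.1943]
orientation: [3.137, -0.002, 0.305]
force: [0.1, 0.8, 0.3]
opening: 0.526
```

Call:
servo_tool(steps=[[[0,0,-5],[0,0,0]],[[0,0,-25],[0,0,0]],[[0,0,-60],[0,0,0]],[[0,0,-100],[0,0,0]],[[0,0,-120],[0,0,0]]])

```text
time: 9.57
ee_pos: [0.5664, 0.2172, 0.3172]
orientation: [3.137, -0.006, 0.305]
force: [-0.3, -0.2, -0.5]
opening: 0.525
```

```bash
python3 go.py 0.45 -0.1 0.32 17.5
```

```text
at [0.5664 0.2172 0.3172] [179.71  -0.37  17.46] F [-0.3 -0.2 -0.5] op 0.525 t 9.575
shift [-206.2  267.7   -2.8] turn [ 0.29 -0.37 -0.04]
```

Move the arm aside so that I can check in the top view.

Call:
servo_tool(steps=[[[-40,53,0],[0,0,0]],[[-80,106,0],[0,0,0]],[[-120,160,0],[0,0,0]],[[-160,214,0],[0,0,0]],[[-200,268,0],[0,0,0]]])

```text
time: 10.2
ee_pos: [0.4624, -0.0798, 0.3177]
orientation: [3.136, -0.007, 0.305]
force: [0.7, -0.7, -0.0]
opening: 0.525
```

```bash
python3 go.py 0.45 -0.1 0.32 17.5
python3 - <<'E'
from ov import *
s=cam('scene','scene8.png');t=cam('top','top8.png')
P=[(pot(.562,.216,.045,17),(0,0,255))]
b=draw(t,[],(160,240,160,240),5,'x.png');b2=draw(t,P,(160,240,160,240),5,'x.png')
a=draw(s,[],(267,347,160,240),5,'x.png')
cv2.imwrite('pics/o8.png',np.vstack([np.hstack([a,b]),np.hstack([b2,draw(s,P,(267,347,160,240),5,'x.png')])])[:, :] )
im=cv2.imread('pics/o8.png');cv2.imwrite('pics/o8.png',cv2.resize(im,(600,600)))
E
```

```text
at [ 0.4624 -0.0798  0.3177] [179.65  -0.43  17.49] F [ 0.7 -0.7 -0. ] op 0.525 t 10.2
shift [-17.8  15.5  -2.3] turn [ 0.35 -0.43 -0.01]
```

View pics/o8.png

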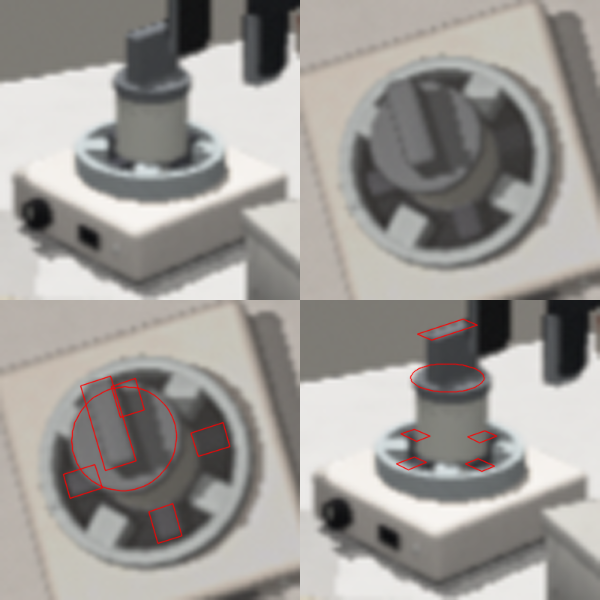

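View pics/scene8.png

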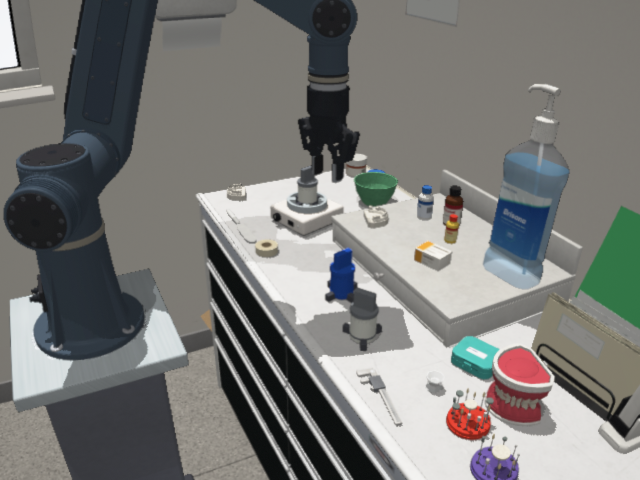

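The pot stands upright in the collar (scene about (307,190)), its teeth are in the gaps, and the overlay at floor height matches. The blue pot and the three-tooth pot are where they were. I'm handing the job in.

```bash
python3 -c "
from bench import manip
print(manip.sign_off())"
```

```text
the job is handed in; nothing more can be done
None
```

The four-tooth pot is on the mixer, teeth in the collar's gaps and pressed fully home, and I let go of it. I gripped it by its handle, turned it about 53° to match the gaps at roughly 17°, lowered it in and pressed until it stopped. I handed in at about 10 s of the 38 s allowed.

- **Seating:** The press stopped dead at 31 N, with the tool 44.8 mm higher than when it gripped the pot on the counter (the collar floor is 45 mm up).
- **After release:** A pot model at floor height and 17° matched the teeth and lid in the top view. In the scene view it was off by about 1 px, the same small shift that view showed all along.
- **Other pots:** The three-tooth pot and the blue one stood where they were, and the gripper was clear of everything.
- **Disagreement:** While the pot hung in the gripper, two estimates of its centre differed by about 2.5 mm. I used their mean, which kept it inside the 4 mm play.

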